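# Fan foot: hold the two oblong keys, then start the board test

## Robot

A 6-joint arm with a two-finger parallel gripper is mounted at the origin on the work surface. World frame = base frame: x ahead of the robot, y to its left, z up, the work surface at z = 0. Lengths are in m, angles in rad, forces in N, time in s.
With the tool pointing down it reaches from about 0.275 to 1 m from the base axis. Payload 8.4 kg.
Tool frame: the origin (TCP) lies on the centre line of the jaws, within the pads' length; the fingertips stand 17 mm ahead of it and the grasp point (between the pads) lies 2 mm behind it (bot.tcp_to_tips is the z of the fingertips in the tool frame, in m); z points along the fingers, y is the line along which they close (so a half turn about z gives the same grasp; the last joint's range is limited). The gripper opens to 85 mm and grips with 20 to 120 N. Pads are 22 mm wide; open, the fingers measure 114 mm over their backs; the gripper's body (76 mm by 85 mm) begins 54 mm behind the grasp point. The pads swing forward as they close: fully open they stand 13 mm farther back than shut.
Start: joints at [1.132, 0.353, 1.633, -0, 1.155, -0.002], TCP at [0.264, 0.566, 0.248] pointing down, gripper open.
Joint ranges: [-2.63, 2.63], [-0.92, 2.1], [0.06, 2.66], [-1.3, 4.44], [0, 2.69], [-3.02, 3.02]. Speed limits (rad/s): [2.22, 2.22, 2.79, 3.14, 3.14, 3.14].

## Interface

Orientations are given as a unit quaternion [x, y, z, w].
In Python, from workcell import bot, hand, kinematics, get_obs, vision, hand_in gives the robot as it stands. The module is installed in compiled form; this text tells all that it offers. Calls block until the motion is done:
- bot.reach(position, orientation): joint-space move of the TCP to a pose.
- bot.servo_line(position, ori=None, velocity=0.15): straight line of the TCP; ori=None keeps the orientation; velocity is the mean speed in m/s.
- bot.goto_joints(angles): joint-space move.
- hand.move_gripper(opening, strength=None): finger opening in m; strength is the grip in N (None keeps the last); returns when the fingers have stopped.
- bot.dwell(seconds).
- kinematics.solve_ik(position, orientation): joint angles nearest the present ones, or None.
- get_obs(): the state.
- vision.read_camera(name): name is "scene" or "side" or "wrist"; returns a dict with "frame" (480x640x3 uint8, red, green, blue), "intrinsics" (3x3 intrinsics, pixels), "view" (4x4, takes a point from world to camera coordinates). Camera axes: x right, y down, z forward; pixel columns grow to the right and rows downward; lengths in m; the calibration is good to about 2 mm. A picture is of the moment at which its call begins. There is no depth.
A pose or a line that the arm cannot do raises bot.IKError and nothing moves.
- hand_in(): hands the job in; it is judged then, once.
The state is a dict: "time_s": time; "joint_pos": joint angles; "joint_vel": joint speeds; "joint_efforts": joint torques, N m; "position": TCP position; "orientation": TCP orientation; "wrist_force": force on the tool from outside, world axes, zero at the start; "ft_torque": the same for the moment, N m; "gripper_width": finger opening in m; "grip_force": force on a finger pad.
Only numpy, scipy, OpenCV 4.12 (cv2) and the standard library are available. Lean on these libraries where they do the work, as an engineer would, in place of code of your own. Each camera call takes 0.05 s, during which the arm holds its last target. There are 200 camera calls.

## Task

The fan's foot on the bench has a new control board that needs its self-test: press the two oblong keys together, one fingertip on each, hold both fully down for a good three seconds, and let them up together. Then press the big round key between them fully down to start the test and let it come up. Press no other key, do not shift or lift the foot, and leave everything else lying where it is.

Things in the scene. Friction and masses are not known exactly. Their poses are not given: they have to be found in the camera images.
- fan_foot: White foot of a table fan, head off, loose on four rubber feet: slab 250 (x) x 230 (y) mm, flat deck 58 mm above the bench, about 2.4 kg. Origin: centre of the underside, at bench level; -x to the front edge (keys' side, facing the robot within 0.4 rad), y to the left along the keys, z up. Neck stub 46 mm across (collar 84 mm) at x = +45 mm rises 70 mm above the deck.
- deck_front (a point): Middle of the deck's front edge. 50 mm behind it a straight row of five keys, all the same grey, stands 8 mm proud of the deck (tops 66 mm above the bench): from left to right small round, oblong, big round, oblong, small round, at y = +62, +33, 0, -33, -62 mm of the foot. They move straight down.
- oblong_left_top (a point): Centre of the top face of the left oblong key, 30 mm (front to back) x 18 mm (along the row); it moves down with the key.
- oblong_right_top (a point): Centre of the top face of the right oblong key, same size, 66 mm from the left one along the row; it moves down with the key.
- round_key_top (a point): Centre of the top face of the big round key, 26 mm across, midway between the oblong keys; it moves down with the key.
- oblong_left (a joint): Travel of the left oblong key. Its joint (slide, m) reads 0 up and 0.005 fully down; the spring needs about 1.4 N to start and 4.5 N at full travel, and lifts the key again when let go. It registers as pressed from 3 mm on.
- oblong_right (a joint): Travel of the right oblong key, the same as the left.
- round_key (a joint): Travel of the big round key, the same spring and travel as the oblong keys.
- end_key_left (a joint): Travel of the small round key (14 mm across) at the left end of the row, the same spring and travel; not to be pressed.
- end_key_right (a joint): Travel of the small round key (14 mm across) at the right end of the row; not to be pressed.
- blade_nut: Grey plastic fan-blade nut, a dome 42 mm across and 21 mm high, lying loose on the fan foot's deck behind the keys at the left. Origin: centre of its underside. Leave it.
- screwdriver: Red-handled screwdriver, 190 mm long, lying on the bench along the front of the fan foot. Leave it.
- tape: Roll of black insulating tape, 68 mm across, 18 mm high, lying flat on the bench to the right of the fan foot. Leave it.
- motor: Stripped fan motor standing on its gearbox end with its shaft up, 102 mm across, 151 mm high to the tip of the shaft, on the other half of the bench. Origin: centre of its underside. Leave it.
- pliers: Red-handled pliers, 165 mm long, lying flat on the bench behind. Leave them.
- meter: Hand multimeter, 150 x 80 x 48 mm, lying on its back at one side of the bench. Leave it.
- cup: Paper cup, 74 mm across the rim, 85 mm high, standing at one side of the bench. Leave it.

How it is judged:
By the outcome, as a careful person would: the job done as asked, in the order asked, and still so for the second after the job is handed in, with the robot touching nothing.
It also fails if it takes over 43 s, if anything falls off the work surface, if the arm or the gripper's body presses on something with over 40 N, if the wrist force passes 120 N, or if a joint passes its speed limit or range.

## Working session

There is one attempt and no reset: what is moved stays moved. The work goes in short steps, each a Python script; the robot and the scene stay as the last script left them, time stands still between calls to the robot, and variables do not carry over. Pictures are saved under pics/ and viewed, at most 10 in all, crops included, and the job is handed in when it is done.

```bash
mkdir -p pics; python3 - <<'E'
from workcell import bot,vision,get_obs
import cv2,numpy as np
for n in("scene","side","wrist"):
    c=vision.read_camera(n);cv2.imwrite(f"pics/{n}0.png",c["frame"][:,:,::-1]);np.savez(f"{n}0.npz",**c)
    V=c["view"];print(n,-V[:3,:3].T@V[:3,3],V[2,:3],c["intrinsics"][0,0])
print(get_obs(),bot.tcp_to_tips)
E
```

```text
scene [1.72492103 0.30643863 1.09119067] [-0.72176154 -0.21020255 -0.65945066] 605.3911441054195
side [ 0.13276885 -1.01441508  1.16730135] [ 0.29232579  0.6458234  -0.70530686] 586.9840126920965
wrist [0.18855406 0.60101034 0.3739272 ] [ 0.2903285  -0.13683707 -0.94709291] 334.1246109711108
{'time_s': 0.15, 'joint_pos': array([ 1.13157485e+00,  3.53492399e-01,  1.63396244e+00, -5.18061454e-05,
        1.15519811e+00, -2.47363557e-03]), 'joint_vel': array([ 0.00040406, -0.00180906, -0.00287038,  0.00068681,  0.00094774,
        0.00171411]), 'joint_efforts': array([-1.70795793e-04, -6.05637789e+01, -3.42339420e+01, -1.96394471e-04,
        6.23895219e-03,  4.60280808e-05]), 'position': array([0.26428062, 0.56599404, 0.24773241]), 'orientation': array([ 2.16632195e-01,  9.76253149e-01, -5.22460070e-04, -9.30149738e-05]), 'wrist_force': array([-0.23922102,  0.02887032, -0.10587596]), 'ft_torque': array([ 0.00922011, -0.00620837,  0.02412572]), 'grip_force': 0.0, 'gripper_width': 0.08519676576570286} 0.017
```

View pics/scene0.png

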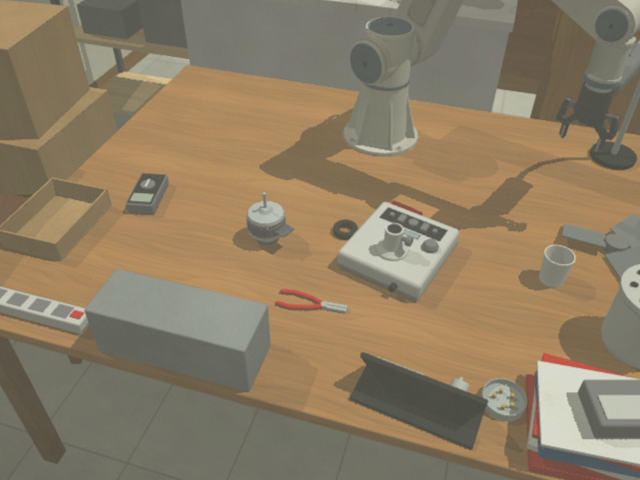

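View pics/side0.png

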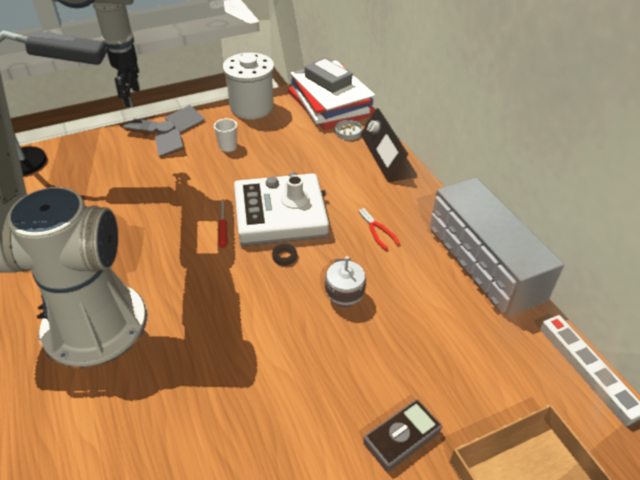

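The scene view shows the foot with its key panel near (414,222), the blade nut at (430,245) and the screwdriver in front of the foot. In the side view the panel is near (253,205), with the tape at (285,254).

```bash
cat > h.py <<'E'
import numpy as np
def pix2w(c,uv,z):
    V=c["view"];R=V[:3,:3];o=-R.T@V[:3,3]
    d=R.T@np.linalg.inv(c["intrinsics"])@np.array([uv[0],uv[1],1.]);return o+d*(z-o[2])/d[2]
def w2pix(c,p):
    q=c["view"][:3,:3]@np.asarray(p)+c["view"][:3,3];q=c["intrinsics"]@q;return q[:2]/q[2]
def quat(yaw):  # tool down, tool y axis at angle yaw from world y
    from scipy.spatial.transform import Rotation as R
    return (R.from_euler('z',yaw)*R.from_quat([0,1,0,0])).as_quat()
E
python3 - <<'E'
import numpy as np,cv2
from h import *
for n,us in(("scene",[(386,211),(414,222),(444,234)]),("side",[(253,187),(253,205),(253,224)])):
    c=np.load(n+"0.npz")
    for u in us: print(n,pix2w(c,u,.066).round(3))
a=cv2.imread("pics/scene0.png")[190:310,320:480];b=cv2.imread("pics/side0.png")[160:280,200:360]
cv2.imwrite("pics/c.png",np.vstack([cv2.resize(x,None,fx=2.5,fy=2.5,interpolation=2) for x in(a,b)]))
E
```

```text
scene [0.471 0.116 0.066]
scene [0.493 0.196 0.066]
scene [0.517 0.279 0.066]
side [0.51  0.249 0.066]
side [0.483 0.175 0.066]
side [0.457 0.103 0.066]
```

View pics/c.png

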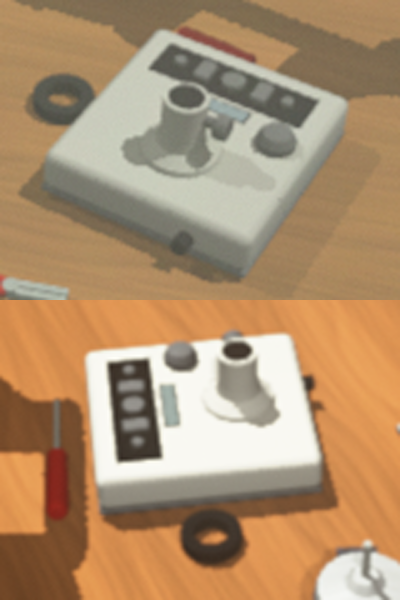

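In the crops the row reads small, oblong, big round, oblong, small. The round key is near scene pixel (413,222) and side pixel (253,202). The foot's yaw is about -0.28. Next I'll move the wrist camera over it.

```bash
python3 - <<'E'
from workcell import bot,vision,get_obs,hand
from h import *
import cv2
bot.reach([0.45,0.18,0.24],quat(-0.29))
bot.dwell(.3)
c=vision.read_camera("wrist");cv2.imwrite("pics/w1.png",c["frame"][:,:,::-1]);np.savez("w1.npz",**c)
print(get_obs()["time_s"],get_obs()["position"],get_obs()["orientation"],quat(-.29),get_obs()["joint_pos"])
for y in(.062,.033,0,-.033,-.062): print(w2pix(c,[.488+y*.286,.188+y*.958,.066]))
E
```

```text
2.075 [0.44992726 0.18038005 0.23993529] [ 1.44168660e-01  9.89553129e-01 -1.32764004e-05 -4.01185796e-05] [0.14449243 0.98950591 0.         0.        ] [ 3.78184146e-01  1.42576424e-01  1.93410218e+00  1.95039146e-05
  1.06499683e+00 -9.03276022e-01]
[406.24533378 256.33660032]
[376.17948007 256.34973608]
[341.96429092 256.36468468]
[307.74663062 256.37963435]
[277.6745253  256.39277284]
```

View pics/w1.png

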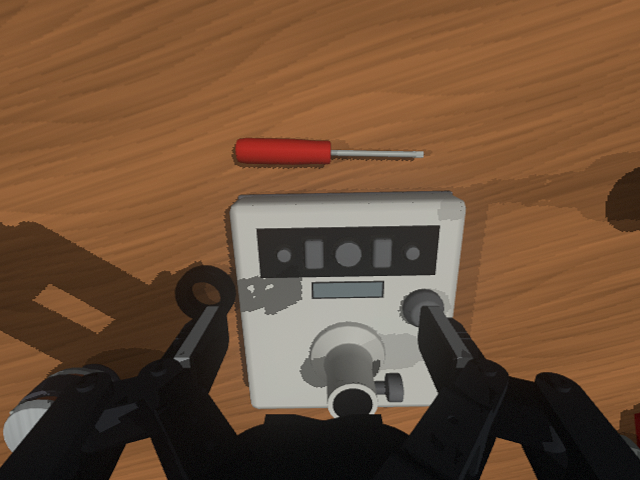

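The wrist view shows the whole row (small keys included) at about (284,256), (314,254), (348,254), (382,253), (413,254). Image up is towards the robot. Next I'll refine these by segmentation and check them against the other cameras.

```bash
cat >> h.py <<'E'
def keys(c,box,exp=5):
    """centroids of key blobs inside the dark panel, box=(u0,v0,u1,v1)"""
    import cv2
    u0,v0,u1,v1=box;g=cv2.cvtColor(c["frame"],cv2.COLOR_RGB2GRAY)[v0:v1,u0:u1]
    t,m=cv2.threshold(g,0,255,cv2.THRESH_OTSU)
    n,l,s,ce=cv2.connectedComponentsWithStats(m,connectivity=4)
    return t,[(ce[i]+[u0,v0],s[i,4],s[i,2:4]) for i in range(1,n) if s[i,4]>6]
E
python3 - <<'E'
from h import *
for n,box in(("w1",(265,235,432,271)),):
    c=np.load(n+".npz");t,k=keys(c,box);k.sort(key=lambda a:a[0][0]);print(n,t)
    P=[pix2w(c,a[0],.066) for a in k]
    for a,p in zip(k,P): print(a[0].round(1),a[1],a[2],p.round(4))
    for p,q in zip(P,P[1:]): print(np.linalg.norm(p-q).round(4))
    d=P[-1]-P[0];print("yaw",np.arctan2(-d[0],d[1]))
    for m,uv in(("scene0",(413.2,221.6)),("side0",(252.8,201.6))): print(m,w2pix(np.load(m+".npz"),P[len(P)//2]),uv)
E
```

```text
w1 68.0
[283.7 255.3] 136 [14 12] [0.4709 0.1345 0.066 ]
[313.9 254.3] 474 [18 28] [0.4782 0.1627 0.066 ]
[348.  254.3] 490 [27 24] [0.4876 0.1941 0.066 ]
[382.2 252.6] 478 [18 29] [0.4954 0.226  0.066 ]
[412.5 253.2] 137 [14 13] [0.5043 0.2539 0.066 ]
0.0291
0.0328
0.0328
0.0292
yaw -0.2726036497018344
scene0 [413.5783889  220.48551074] (413.2, 221.6)
side0 [252.21250381 200.49579117] (252.8, 201.6)
```

Key spacings of 29/33/33/29 mm match the given row, so the measurement holds. Next I'll set the opening to about 51.5 mm, hover above the keys and check.

```bash
python3 - <<'E'
from workcell import bot,vision,get_obs,hand
from h import *
import cv2
hand.move_gripper(0.0515,20)
bot.reach([0.4873,0.1942,0.115],quat(-.273)); bot.dwell(.2)
o=get_obs();print(o["time_s"],o["position"],o["gripper_width"],bot.tcp_to_tips,o["wrist_force"])
im=[]
for n in("wrist","side"):
    c=vision.read_camera(n);np.savez(n+"2.npz",**c);f=c["frame"][:,:,::-1]
    im.append(f if n=="wrist" else cv2.resize(f[150:250,190:323],(640,480),interpolation=2))
    for y in(.033,0,-.033):
        print(n,w2pix(c,[.4873+y*.27,.1942+y*.963,.066]),w2pix(c,[.4873+y*.27,.1942+y*.963,.098]))
cv2.imwrite("pics/w2.png",cv2.resize(np.vstack(im),(480,600)) if 0 else im[0]);cv2.imwrite("pics/s2.png",im[1])
E
```

```text
3.2917 [0.48818212 0.19456381 0.1169591 ] 0.051606644837054315 0.017 [0.85441571 0.69706993 0.54527267]
wrist [378.99837332 277.13385533] [389.50211367 304.93161462]
wrist [322.28684627 277.24024792] [322.33069369 305.06888728]
wrist [265.53655653 277.34671323] [255.10488671 305.2062711 ]
side [251.26211366 192.96429321] [250.44478812 184.36885733]
side [252.11685385 200.50803383] [251.29976514 191.89518041]
side [252.99573426 208.2648305 ] [252.17922648 199.63703778]
```

View pics/w2.png

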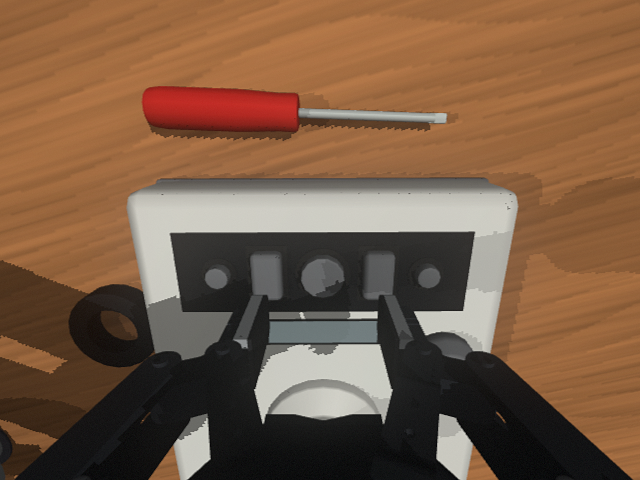

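View pics/s2.png

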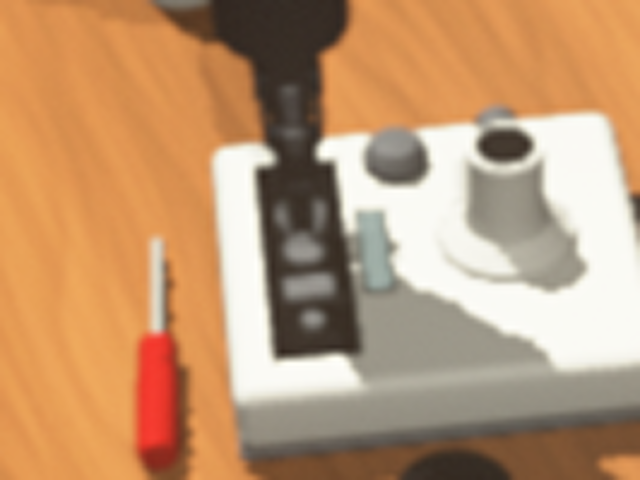

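The keys project within 1–2 px of where I expected. The fingertips look thinner than 14.5 mm, with inner edges at about x=268 and 378 px, so I'll widen to 56 mm to centre them. Then I'll press under force watch.

```bash
cat > press.py <<'E'
from workcell import bot,get_obs
import numpy as np
def fz(): return np.mean([get_obs()["wrist_force"][2] for _ in range(3)])
def press(x,y,q,z0,zmin,fmax,hold):
    bot.servo_line([x,y,z0],q,velocity=.06);bot.dwell(.4)
    f0=fz();z=z0;zc=None;log=[]
    while z>zmin:
        z-=.001;bot.servo_line([x,y,z],q,velocity=.02);f=fz()-f0
        o=get_obs();log.append((round(z,4),round(o["position"][2],4),round(f,1)))
        if zc is None and f>1.5: zc=z
        if f>fmax or (zc and zc-z>.009): break
    bot.dwell(hold);o=get_obs()
    print("log",log[-14:]);print("held",o["time_s"],o["position"],fz()-f0,o["ft_torque"],o["wrist_force"])
    return z
E
python3 - <<'E'
from workcell import bot,hand,vision
from h import *; from press import *
import cv2
hand.move_gripper(0.056,20)
x,y,q=.4873,.1942,quat(-.273)
z=press(x,y,q,.092,.070,18,0.4)
c=vision.read_camera("wrist");cv2.imwrite("pics/w3.png",c["frame"][:,:,::-1])
E
```

```text
log [(0.091, np.float64(0.091), np.float64(1.4)), (0.09, np.float64(0.0899), np.float64(0.2)), (0.089, np.float64(0.0889), np.float64(1.5)), (0.088, np.float64(0.0879), np.float64(0.9)), (0.087, np.float64(0.0869), np.float64(0.5)), (0.086, np.float64(0.086), np.float64(0.1)), (0.085, np.float64(0.0849), np.float64(0.8)), (0.084, np.float64(0.0839), np.float64(0.5)), (0.083, np.float64(0.0829), np.float64(-0.1)), (0.082, np.float64(0.082), np.float64(1.1)), (0.081, np.float64(0.0809), np.float64(1.3)), (0.08, np.float64(0.0799), np.float64(0.3))]
held 7.95 [0.48732849 0.19421406 0.08002147] 0.9552927041587549 [-0.01911444 -0.11548164 -0.04247173] [-0.29362179  0.0455722   0.29228853]
```

View pics/w3.png

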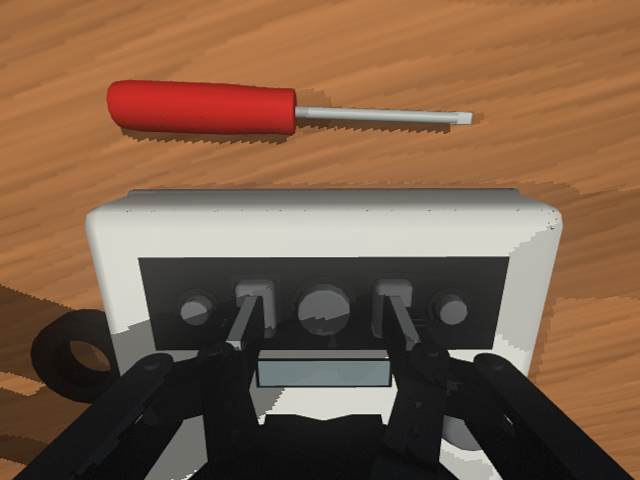

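Noise tripped the contact check at z=0.080, before any touch. The picture shows both tips (about 253 and 398 px) over the oblong keys (255 and 393 px) and clear of the other keys. I'll raise the threshold and continue.

```bash
sed -i 's/f>1.5/f>3.5/;s/zc-z>.009/zc-z>.007/' press.py
python3 - <<'E'
from h import *; from press import *
x,y,q=.4873,.1942,quat(-.273)
z=press(x,y,q,.080,.062,18,3.8)
bot.servo_line([x,y,z+.03],q,velocity=.1)
print(get_obs()["time_s"])
E
```

```text
log [(0.079, np.float64(0.079), np.float64(0.6)), (0.078, np.float64(0.0781), np.float64(2.9)), (0.077, np.float64(0.0771), np.float64(4.6)), (0.076, np.float64(0.0761), np.float64(5.7)), (0.075, np.float64(0.0752), np.float64(7.3)), (0.074, np.float64(0.0742), np.float64(8.0)), (0.073, np.float64(0.0738), np.float64(14.5)), (0.072, np.float64(0.0736), np.float64(26.9))]
held 14.45 [0.4873866  0.19424352 0.07359248] 26.329749154132983 [-0.51208518  1.32719189  0.02602944] [-7.77156005 -2.98214012 26.28560524]
14.9
```

Spring load rose to about 8 N and then hit a hard stop. The moments match equal loads on the two fingers, so both keys bottomed, and they were held 3.8 s. Next I'll close the gripper up high and check whether the foot moved.

```bash
python3 - <<'E'
from workcell import vision,hand
from h import *; from press import *
import cv2
q=quat(-.273)
bot.servo_line([.4873-.035,.1942+.01,.24],q,velocity=.25); hand.move_gripper(0.0,20)
c=vision.read_camera("wrist");np.savez("w4.npz",**c);cv2.imwrite("pics/w4.png",c["frame"][:,:,::-1])
for y in(.062,.033,0,-.033,-.062): print(w2pix(c,[.4873+y*.27,.1942+y*.963,.066]).round(1))
u=w2pix(c,[.4873,.1942,.066]).astype(int)
t,k=keys(c,(u[0]-78,u[1]-17,u[0]+78,u[1]+17));k.sort(key=lambda a:a[0][0])
for a in k: print(a[0].round(1),a[1],pix2w(c,a[0],.066).round(4))
s=vision.read_camera("side")["frame"];s0=np.load("side0.npz")["frame"]
d=np.abs(s.astype(int)-s0).max(2)[225:245,235:330];print("side foot-edge diff",d.max(),(d>40).sum())
o=get_obs();print(o["time_s"],o["gripper_width"])
E
```

```text
[387.3 258.3]
[357.2 258.4]
[323.1 258.4]
[288.9 258.4]
[258.9 258.5]
[259.4 257.9] 112 [0.4702 0.1352 0.066 ]
[289.2 258. ] 466 [0.478  0.1628 0.066 ]
[323.1 258.4] 482 [0.4873 0.1942 0.066 ]
[357.2 257.5] 475 [0.4953 0.2261 0.066 ]
[387.3 258.4] 136 [0.5041 0.2539 0.066 ]
side foot-edge diff 110 128
16.2917 -0.00023925879722404682
```

View pics/w4.png

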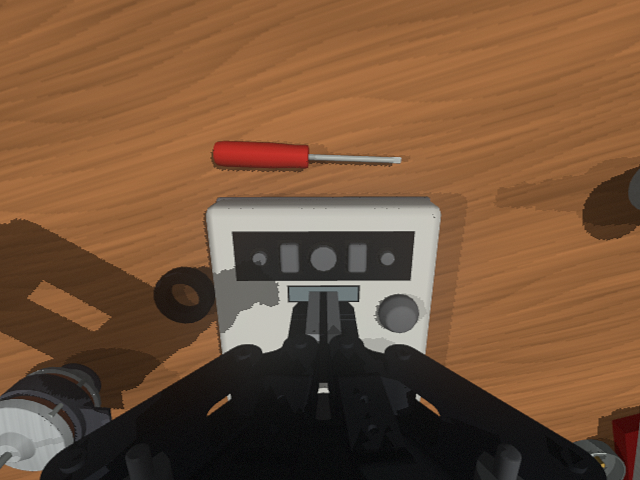

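The keys sit within 0.5 mm of where they were, so the foot didn't move. The closed fingers are in view and clear of everything. Next I'll press the round key.

```bash
python3 - <<'E'
from workcell import vision
from h import *; from press import *
import cv2
x,y,q=.4873,.1942,quat(-.273)
bot.servo_line([x,y,.13],q,velocity=.15)
z=press(x,y,q,.100,.066,13,0.8)
bot.servo_line([x,y,z+.03],q,velocity=.1)
bot.servo_line([x-.035,y+.01,.24],q,velocity=.2);bot.dwell(.2)
c=vision.read_camera("wrist")
u=w2pix(c,[x,y,.066]).astype(int)
t,k=keys(c,(u[0]-78,u[1]-17,u[0]+78,u[1]+17));k.sort(key=lambda a:a[0][0])
for a in k: print(a[0].round(1),a[1],pix2w(c,a[0],.066).round(4))
cv2.imwrite("pics/w5.png",c["frame"][:,:,::-1]);print(get_obs()["time_s"])
E
```

```text
log [(0.09, np.float64(0.0899), np.float64(-0.1)), (0.089, np.float64(0.0889), np.float64(-0.9)), (0.088, np.float64(0.0879), np.float64(-0.2)), (0.087, np.float64(0.0869), np.float64(-1.0)), (0.086, np.float64(0.0859), np.float64(0.1)), (0.085, np.float64(0.0849), np.float64(-0.0)), (0.084, np.float64(0.0839), np.float64(-0.9)), (0.083, np.float64(0.0831), np.float64(0.3)), (0.082, np.float64(0.082), np.float64(1.5)), (0.081, np.float64(0.081), np.float64(2.3)), (0.08, np.float64(0.08), np.float64(3.3)), (0.079, np.float64(0.079), np.float64(3.4)), (0.078, np.float64(0.078), np.float64(2.8)), (0.077, np.float64(0.0778), np.float64(15.3))]
held 24.8167 [0.48743524 0.19425226 0.07782686] 14.759327949026458 [-0.20567492  0.46843852 -0.00628775] [-2.69953501 -1.41415347 15.29817528]
[259.8 258.7] 112 [0.47   0.1352 0.066 ]
[289.7 258.6] 475 [0.4777 0.1629 0.066 ]
[323.7 259.5] 492 [0.4873 0.1941 0.066 ]
[358.1 258.5] 474 [0.4953 0.2263 0.066 ]
[388.2 259.4] 136 [0.5041 0.2539 0.066 ]
26.3583
```

View pics/w5.png

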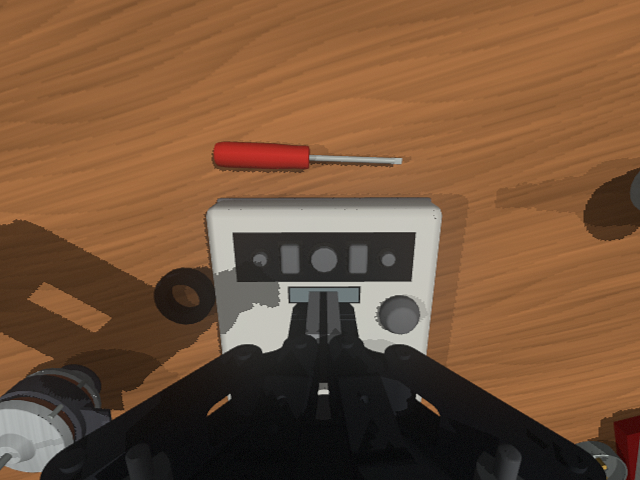

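The round key bottomed at about 15 N and came back up. All the keys, the foot (panel still at about 324,258), the nut, the tape and the screwdriver are where they were.

```bash
python3 -c "
from workcell import hand_in
print(hand_in())"
```

```text
the job is handed in; nothing more can be done
None
```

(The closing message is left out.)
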